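# Close and latch the specimen carrier

## Robot

A 7-joint arm with a two-finger parallel gripper is mounted at the origin on a cart in front of the work surface, level with it; the furniture and walls round the work are solid. World frame = base frame: x ahead of the robot, y to its left, z up, the work surface at z = 0. Lengths are in m, angles in rad, forces in N, time in s.
With the tool pointing down it reaches from about 0.4 to 0.875 m from the base axis. Payload 19.3 kg.
Tool frame: the origin (TCP) lies at the very end of the fingers, on their centre line; the grasp point (between the pads) lies 19 mm behind it; z points along the fingers, y is the line along which they close (so a half turn about z gives the same grasp; the last joint's range is limited). The gripper opens to 85 mm and grips with 20 to 120 N. Pads are 22 mm wide; open, the fingers measure 114 mm over their backs; the gripper's body (76 mm by 85 mm) begins 54 mm behind the grasp point. The pads swing forward as they close: fully open they stand 13 mm farther back than shut.
Start: joints at [1.136, 0.521, -0.036, 1.599, 0.021, 1.021, -0.113], TCP at [0.223, -0.584, 0.231] pointing down, gripper open.
Joint ranges: [-2.91, 2.91], [-0.3, 2.13], [-1.5, 1.42], [0.17, 2.43], [-1.26, 4.41], [0.16, 1.93], [-2.52, 2.52]. Speed limits (rad/s): [1.89, 1.89, 2.39, 2.39, 3.01, 3.01, 3.01].

## Interface

Orientations are given as [roll, pitch, yaw] about the fixed x, y, z axes, in that order (R = Rz(yaw) Ry(pitch) Rx(roll)).
In Python, from workcell import bot gives the robot as it stands.
- The arm moves only by the shell command python3 -m crank 'ROWS' [FORCE]. ROWS is a JSON object of lists of equal length, an entry for each row: "travel": the shift along the world's x, y, z in cm, a list of three; "turn": the turn, a rotation vector about the world's x, y, z in degrees, a list of three; "gripper": the closure, from 0 (fully open) to 1 (shut). A call has exactly 5 rows; each row is the pose to reach, as a shift and turn from the pose commanded when the call began; what a row does not reach only later rows make up. A row lasts 1/10 s, in which the tool goes at most 50 mm and 8.59 degrees, less where a joint would pass 70% of its speed; a pose out of reach is approached as far as the arm can. A call with a gripper value outside its range is refused whole. The fingers move at their own pace and stop on an object; FORCE is the grip in N (left out, the last holds). Time passes only in rows, so rows that repeat a pose let the fingers close, or fill a call up. It gives the time, the measured TCP pose, the force, the opening and the grip force at its end, in the units of the state.
- bot.observe(): the state, without advancing time (a new reading comes with each control period).
- bot.grab_frame(name): name is "scene" or "top" or "wrist"; returns a dict with "pixels" (420x560x3 uint8, red, green, blue), "fx", "fy", "cx", "cy" (pixels), "dist" ([k1, k2, p1, p2, k3] as OpenCV has them; the pictures are not rectified), "extrinsics" (4x4, takes a point from world to camera coordinates). Camera axes: x right, y down, z forward; pixel columns grow to the right and rows downward; lengths in m; the calibration is good to about 2 mm. A picture is of the moment at which its call begins. There is no depth.
- bot.job_done(): hands the job in; it is judged then, once.
The state is a dict: "clock": time; "qpos": joint angles; "qd": joint speeds; "joint_efforts": joint torques, N m; "position": TCP position; "tool_rot": TCP orientation; "force": force on the tool from outside, world axes, zero at the start; "moment": the same for the moment, N m; "grip_width": finger opening in m; "finger_force": force on a finger pad.
Only numpy, scipy, OpenCV 4.12 (cv2) and the standard library are available. Lean on these libraries where they do the work, as an engineer would, in place of code of your own. Each camera call takes 0.05 s, during which the arm holds its last target. There are 200 camera calls.

## Task

The specimen carrier is packed and ready to go out: press its lid firmly down until you feel it seat on the gasket, lift the latch's wire loop over the keeper on the lid so that its crossbar drops in behind the lip, then press the lever down until it is fully home and the lid is pulled tight. Feel your way: do not lean hard on the lid or the lever, do not force the loop against the keeper, and leave the things standing around where they are.

Things in the scene. Friction and masses are not known exactly. Their poses are not given: they have to be found in the camera images.
- carrier: White plastic specimen carrier, 180 (x) x 250 (y) mm, rim 104 mm high, 130 with the lid down; stands fast. Origin: centre of its underside; x points from the latch side (front face at x = -90) to the hinge side, z up. The latch is in the middle of the front (y = 0); its parts swing in the carrier's x-z plane.
- lid (a joint): Lid angle, rad. Hinge line along y at x = 95.5, z = 108 mm (carrier frame). 0 = front edge about on the gasket, positive = open (10 mm at the front = 0.055). The stiff hinge keeps the lid where it is left; 1 to 5 N at its front swings it. The rubber's height differs from carrier to carrier: lid and gasket meet anywhere from -0.012 to 0.017, so go by feel.
- seal: The black rubber gasket that runs round inside the rim, under the lid; fixed, origin at the carrier's x = y = 0, z = 108 mm (does not show the rubber's true height). It is stiff, about 36 N per mm at the lid's front edge: a steady press of 6 to 12 N seats the lid, a millimetre more is too much.
- lid_press (a point): Point on top of the lid, in the middle of its front edge, 10 mm behind the front face: the place to push the lid down. With the lid at 0 it is 129.5 mm above the worktop.
- keeper (a point): Seat of the crossbar's axis in the keeper on the lid's front, an upward-open steel channel 26 mm wide (y), 9 mm in x for the 6 mm bar: back plate 4.5 mm to +x of the point, 3 mm thick lip 4.5 mm to -x, floor 3 mm below, lip top 2.5 mm above. The bar's axis must pass over the lip more than 5.5 mm above the point. Lid at 0: point at x = -99.5, z = 119.5 mm (carrier frame); it turns with the lid.
- crossbar (a point): Middle of the crossbar, a steel pin 6 mm thick, 46 mm long along the carrier's y, that turns freely in the loop's eyes; its 10 mm round heads stand free outside the legs, to be pinched from above by fingers closing along y. Two 4 mm wire legs, 30 mm apart, run 32 mm to the loop's pivot on the lever, 9.5 mm from the lever pin towards the lever's end; the bar reaches at most 41.5 mm from the pin.
- loop (a joint): Angle of the loop against the lever, rad: 3.0 = folded onto the lever's outer side (where it falls freely), about 1 when the bar lies in the keeper with the lever still up, 0 with the latch closed. Seen from the loop's pivot the bar lies 0.178 + lever - loop rad from upright, counted towards the carrier (negative = outward, to -x).
- lever (a joint): Lever angle, rad: 0 = home, hanging down the front; grows as it swings out and up, 1.5 = level, stop at 2.6; light friction holds it. The loop's pivot is 9.5 mm from the pin, straight below it at -0.07, turning with the lever. About 2.2 as the lifted bar clears the lip, 1.1 to 1.5 with the bar in the keeper. Pressing takes up to some 12 N, most near 0.6; over centre below 0.1, hard stop at 0.
- lever_pin (a point): The lever's pin (axis along the carrier's y) at x = -106, z = 93.5 in the carrier frame.
- lever_end (a point): Rounded end of the steel lever (7 mm thick roll, 22 mm wide), 47 mm from the pin: press here or on the flat thumb plate just inside it (its face 9 to 10 mm outward of the line through the pin along the lever), on the upper or outer side, in an arc round the pin. With the lever home it is at x = -118, z = 48 in the carrier frame.
- specimen_cup: White specimen cup, 60 mm wide and high, standing right (-y side) of the carrier; leave alone. Origin: centre of its underside.
- reagent_box: White reagent carton, 45 x 52 x 60 mm, standing left (+y side) of the carrier; leave alone. Origin: centre of its underside.
- swab_tube: Capped sample tube, 17 mm thick, 104 mm long, lying left (+y side) of the carrier; leave alone. Origin: middle of its underside.

How it is judged:
By the outcome, as a careful person would: the job done as asked, in the order asked, and still so for the second after the job is handed in, with the robot touching nothing.
It also fails if it takes over 72 s, if anything falls off the work surface, if the arm or the gripper's body presses on something with over 40 N, if the wrist force passes 120 N, or if a joint passes its speed limit or range.

## Working session

There is one attempt and no reset: what is moved stays moved. The work goes in short steps, Python scripts to look and compute and a shell command to move; the robot and the scene stay as the last step left them, time stands still between calls to the robot, and variables do not carry over. Pictures are saved under pics/ and viewed, at most 10 in all, crops included, and the job is handed in when it is done.

```bash
ls; mkdir -p pics
cat > h.py <<'E'
import numpy as np,cv2
from workcell import bot
def grab(n,f):
    d=bot.grab_frame(n); cv2.imwrite('pics/'+f+'.png',d['pixels'][:,:,::-1]); np.savez('pics/'+f+'.npz',**{k:np.array(v) for k,v in d.items()}); return d
def cam(f):
    d=np.load('pics/'+f+'.npz'); K=np.array([[d['fx'],0,d['cx']],[0,d['fy'],d['cy']],[0,0,1]],float); return d,K
def ray(f,px):
    d,K=cam(f); u=cv2.undistortPoints(np.array(px,float).reshape(-1,1,2),K,d['dist'].astype(float)).reshape(-1,2)
    E=d['extrinsics']; R=E[:3,:3]; c=-R.T@E[:3,3]; v=np.c_[u,np.ones(len(u))]@R; return c,v/np.linalg.norm(v,axis=1)[:,None]
def onz(f,px,z):
    c,v=ray(f,px); return c+v*((z-c[2])/v[:,2])[:,None]
def proj(f,P):
    d,K=cam(f);E=d['extrinsics']; return cv2.projectPoints(np.array(P,float).reshape(-1,1,3),cv2.Rodrigues(E[:3,:3])[0],E[:3,3],K,d['dist'].astype(float))[0].reshape(-1,2)
def tri(f1,p1,f2,p2):
    A=np.zeros((3,3));b=np.zeros(3)
    for f,p in((f1,p1),(f2,p2)):
        c,v=ray(f,[p]);M=np.eye(3)-np.outer(v[0],v[0]);A+=M;b+=M@c
    return np.linalg.solve(A,b)
E
python3 - <<'E'
from h import *
for n in('scene','top','wrist'):
    d=grab(n,n+'0'); E=d['extrinsics']; print(n,d['fx'],-E[:3,:3].T@E[:3,3],E[2,:3])
print(bot.observe())
a=[cv2.imread(f'pics/{n}0.png') for n in('scene','top')]
E
```

```text
pics
scene 457.8758424984221 [0.12261104 0.4798925  0.87144583] [ 0.54683852 -0.38880303 -0.74148489]
top 486.2171412444643 [0.60594294 0.05845371 1.12780715] [ 0.06070957  0.01540926 -0.99803652]
wrist 350.98184983203555 [ 0.28777878 -0.55829419  0.37225368] [-0.25728472 -0.09813953 -0.96133928]
{'clock': 0.15, 'qpos': array([ 1.13578692,  0.52184139, -0.03633789,  1.59985758,  0.02124489,
        1.02111285, -0.11278475]), 'qd': array([-0.00035194, -0.00085161, -0.00030092, -0.0040161 , -0.00078969,
        0.00238336,  0.00178807]), 'joint_efforts': array([ 2.50786674e-03, -9.27382994e+01,  1.98108271e+00, -3.70055294e+01,
        1.80658005e-02,  6.54000134e-03, -1.65269807e-05]), 'position': array([ 0.22286082, -0.58365255,  0.23088707]), 'tool_rot': array([-3.14076422e+00,  8.88634089e-05,  3.64844561e-01]), 'force': array([-0.21455916, -0.28192371,  0.27520834]), 'moment': array([ 0.05456849,  0.0001271 , -0.02714091]), 'finger_force': 0.0, 'grip_width': 0.08559321619031249}
```

View pics/scene0.png

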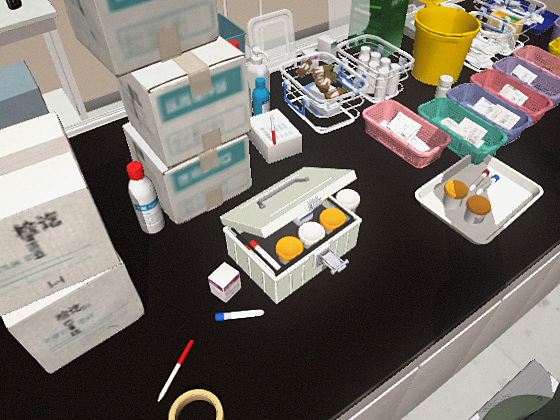

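View pics/top0.png

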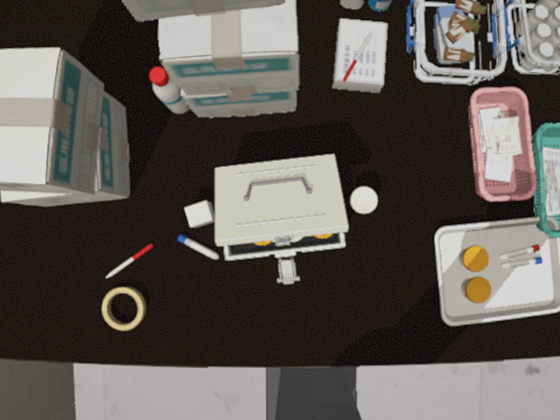

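The scene view shows the carrier with its lid open (latch at about 330,260). In the top view the front rim runs (225,257)-(345,247) and the latch is at (288,270). Next I'll zoom in on both.

Run:
```python
from h import *
a=cv2.imread('pics/top0.png')[150:300,200:360]; b=cv2.imread('pics/scene0.png')[160:305,215:375]
r=lambda i:cv2.resize(i,(395,590),interpolation=cv2.INTER_CUBIC)
A=cv2.resize(a,None,fx=2.45,fy=2.45*1,interpolation=cv2.INTER_CUBIC);B=cv2.resize(b,None,fx=2.45,fy=2.45,interpolation=cv2.INTER_CUBIC)
c=np.zeros((max(A.shape[0],B.shape[0]),A.shape[1]+B.shape[1],3),np.uint8);c[:A.shape[0],:A.shape[1]]=A;c[:B.shape[0],A.shape[1]:]=B
cv2.imwrite('pics/z0.png',c);print(c.shape)
print(onz('top0',[(225,257),(345,247),(288,270)],.104))
```

```text
(368, 784, 3)
[[ 0.56258013  0.20572634  0.104     ]
 [ 0.58130067 -0.04721005  0.104     ]
 [ 0.534376    0.07308888  0.104     ]]
```

View pics/z0.png

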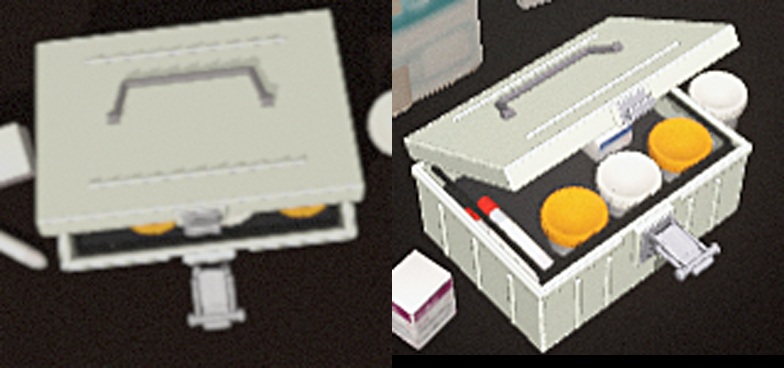

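The zoom shows the lever roughly level, with the bar heads at its end: z0 (190,322) and (243,320) in the top view, (684,275) and (714,248) in the scene view. The keeper on the lid is at z0 (200,218) in the top view and (635,105) in the scene view. I'll compute the poses from these.

```bash
cat >> h.py <<'E'
P=np.array([-106,93.5])
def Ldir(l): return P+9.5*np.array([-np.sin(l+.07),-np.cos(l+.07)])
def bar(l,o): p=.178+l-o; return Ldir(l)+32*np.array([np.sin(p),np.cos(p)])
def end(l,r=47): return P+r*np.array([-np.sin(l+.258),-np.cos(l+.258)])
def lidpt(x,z,t): # carrier frame, point given at lid 0
    dx,dz=x-95.5,z-108; c,s=np.cos(t),np.sin(t); return np.array([95.5+c*dx+s*dz,108-s*dx+c*dz])
def invl(B):
    d=np.array(B)-P; r=np.hypot(*d); return 3.07+np.arctan2(d[0],d[1])-np.arccos((90.25+r*r-1024)/(19*r)), r
E
python3 - <<'E'
from h import *
im=cv2.imread('pics/top0.png'); hsv=cv2.cvtColor(im,cv2.COLOR_BGR2GRAY).astype(float)
pts=[]
for c in list(range(228,272))+list(range(302,342)):
    g=hsv[240:272,c]; k=[r for r in range(31) if g[r]>=110>g[r+1]][-1]; pts.append((c,240+k+(g[k]-110)/(g[k]-g[k+1])))
W=onz('top0',pts,.104); m,b=np.polyfit(W[:,1],W[:,0],1); print('front slope',m,'yaw',-np.arctan(m),'res',np.std(W[:,0]-m*W[:,1]-b))
yaw=-np.arctan(m)
for row in(250,252,254,256,258): # ends
    g=hsv[row]; cc=[c for c in range(215,360) if g[c]>110]; print(row,cc[0],cc[-1])
X=np.array([np.cos(yaw),np.sin(yaw)]);Y=np.array([-X[1],X[0]])
e=onz('top0',[(224.5,257),(345.5,247)],.104)[:,:2]; print('ends y',e@Y, 'front x',np.mean(W[:,:2]@X))
z=lambda u,v:(u/2.45+200-.3,v/2.45+150-.3); s=lambda u,v:((u-392)/2.45+215-.3,v/2.45+160-.3)
for n,a,b2 in(('headL',z(190,322),s(684,275)),('headR',z(243,320),s(714,248)),('keeper',z(202,218),s(635,105))):
    p=tri('top0',a,'scene0',b2); print(n,p, 'rp err',proj('top0',p)-a,proj('scene0',p)-b2,'car x,y',p[:2]@X,p[:2]@Y)
E
```

```text
front slope -0.10346111158078682 yaw 0.1030943083171228 res 0.0005388203833296295
250 224 321
252 224 303
254 215 295
256 215 291
258 215 250
ends y [ 0.14779419 -0.10782886] front x 0.5732556160285108
headL [0.50923612 0.0945923  0.09760919] rp err [[0.72539343 0.65285233]] [[-1.0057576  -0.08434276]] car x,y 0.5162669821577266 0.041683659595714684
headR [0.51362956 0.0523019  0.09703122] rp err [[-0.89964778 -0.80578359]] [[1.22184746 0.07428467]] car x,y 0.5162849215515902 -0.0008343342280836024
keeper [0.60056675 0.08153297 0.21676441] rp err [[0.17082902 0.14472394]] [[-0.21203226 -0.01851279]] car x,y 0.6057687338028424 0.019294673072590817
```

```bash
python3 -m crank '{"travel":[[2,3.3,1],[4,6.7,2],[6,10,3],[8,13.4,4],[10,16.7,4]],"turn":[[0,0,-3],[0,0,-6],[0,0,-9],[0,0,-12],[0,0,-15]],"gripper":[1,1,1,1,1]}' 20
python3 -m crank '{"travel":[[2,3.3,0],[4,6.7,0],[6,10,0],[8,13.4,0],[10,16.7,0]],"turn":[[0,0,0],[0,0,0],[0,0,0],[0,0,0],[0,0,0]],"gripper":[1,1,1,1,1]}'
python3 -m crank '{"travel":[[2,3.3,0],[4,6.7,0],[6,10,0],[8,13.4,0],[10,16.7,0]],"turn":[[0,0,0],[0,0,0],[0,0,0],[0,0,0],[0,0,0]],"gripper":[1,1,1,1,1]}'
```

```text
clock: 0.65
position: [0.3238, -0.4157, 0.2724]
tool_rot: [3.14, -0.001, 0.101]
force: [2.0, -0.1, 0.2]
grip_width: 0.0124
finger_force: 0.0
clock: 1.15
position: [0.4234, -0.2483, 0.2713]
tool_rot: [-3.142, 0.0, 0.103]
force: [0.7, -0.8, -0.3]
grip_width: 0.0001
finger_force: 0.0
clock: 1.65
position: [0.5235, -0.0813, 0.2712]
tool_rot: [-3.142, 0.0, 0.103]
force: [0.4, 0.1, -0.8]
grip_width: 0.0
finger_force: 0.0
```

```bash
python3 -m crank '{"travel":[[2,4,0],[4,8,0],[6,12,0],[8.2,16.4,0],[8.2,16.4,0]],"turn":[[0,0,0],[0,0,0],[0,0,0],[0,0,0],[0,0,0]],"gripper":[1,1,1,1,1]}'
python3 - <<'E'
from h import *
grab('wrist','w1'); grab('scene','s1')
a=cv2.imread('pics/w1.png');b=cv2.resize(cv2.imread('pics/s1.png')[120:305,215:375],None,fx=2,fy=2,interpolation=cv2.INTER_CUBIC)
c=np.zeros((420,240+560,3),np.uint8);c[:,:560]=a;c[:370,560:]=b[:,:240];cv2.imwrite('pics/z1.png',a)
E
```

```text
clock: 2.15
position: [0.6059, 0.0881, 0.2705]
tool_rot: [-3.138, 0.0, 0.11]
force: [-0.7, 0.0, -1.1]
grip_width: 0.0002
finger_force: 0.0
```

View pics/z1.png

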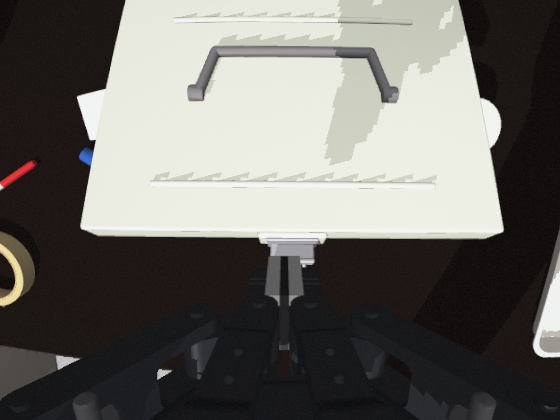

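The wrist view shows the lid front edge from (83,230) to (503,233), the keeper at (292,240) and the closed fingertips at (285,262).

Run:
```python
from h import *
for z in(.19,.20,.21,.22):
    p=onz('w1',[(82,229),(504,232),(292,236)],z); print(z,p.round(4)[:,:2].tolist(),np.linalg.norm(p[0]-p[1]))
for t in(.4,.45,.5,.55): print(t,lidpt(-92,130,t),lidpt(-82,129.5,t),lidpt(-99.5,119.5,t))
# triangulate keeper via wrist & top lid corners
print(proj('w1',bot.observe()['position']))
```

```text
0.19 [[0.5845, 0.2261], [0.6146, -0.0636], [0.596, 0.0821]] 0.2912456697521841
0.2 [[0.5886, 0.2203], [0.6173, -0.0564], [0.5995, 0.0828]] 0.2781237977530479
0.21 [[0.5926, 0.2144], [0.6201, -0.0492], [0.6031, 0.0834]] 0.2650019257539117
0.22 [[0.5967, 0.2085], [0.6228, -0.042], [0.6066, 0.084]] 0.25188005375477557
0.4 [-68.63173284 201.27928105] [-59.61583208 196.92456713] [-79.62858289 194.52877818]
0.45 [-63.76458994 209.3658739 ] [-54.97760168 204.56599501] [-75.08508132 203.17342083]
0.5 [-58.49936851 217.19910485] [-49.96325566 211.96605818] [-70.11520587 211.58017949]
0.55 [-52.84922885 224.75939491] [-44.58532724 219.10626036] [-64.73137867 219.72804165]
[[297.7555466  278.94164096]]
```

```bash
python3 -m crank '{"travel":[[1.2,-0.6,-1],[1.2,-0.6,-3.5],[1.2,-0.6,-4.5],[1.1,-0.6,-5],[1,-0.6,-5.5]],"turn":[[0,0,0],[0,0,0],[0,0,0],[0,0,0],[0,0,0]],"gripper":[1,1,1,1,1]}'
python3 -m crank '{"travel":[[-0.4,0,-0.5],[-0.8,0,-1],[-1.1,0,-1.5],[-1.4,0,-2],[-1.7,0,-2.5]],"turn":[[0,0,0],[0,0,0],[0,0,0],[0,0,0],[0,0,0]],"gripper":[1,1,1,1,1]}'
python3 -c "
from h import *
grab('wrist','w2')"
```

```text
clock: 2.75
position: [0.6151, 0.0744, 0.2165]
tool_rot: [3.141, -0.0, 0.102]
force: [0.4, -0.7, 2.0]
grip_width: 0.0
finger_force: 0.7
clock: 3.25
position: [0.5977, 0.0752, 0.191]
tool_rot: [3.142, -0.0, 0.103]
force: [0.4, -1.1, 1.9]
grip_width: 0.0002
finger_force: 0.6
```

View pics/w2.png

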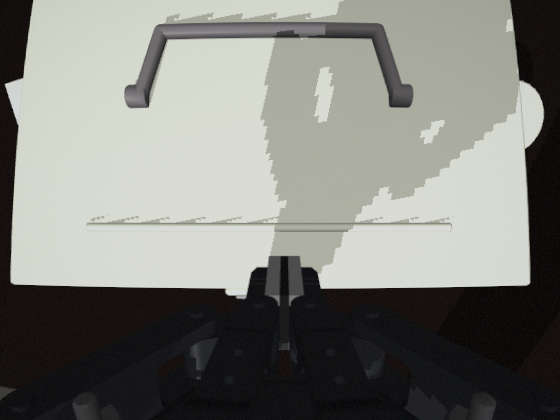

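The fingertip (285,265) is on the lid just behind its front edge (row 285), slightly to the right of the keeper. I'll keep going down.

```bash
python3 -m crank '{"travel":[[-0.2,0.2,-0.8],[-0.4,0.4,-1.6],[-0.6,0.5,-2.4],[-0.8,0.5,-3.2],[-1.0,0.5,-4.0]],"turn":[[0,0,0],[0,0,0],[0,0,0],[0,0,0],[0,0,0]],"gripper":[1,1,1,1,1]}'
python3 -m crank '{"travel":[[-0.1,0,-0.4],[-0.2,0,-0.8],[-0.3,0,-1.2],[-0.4,0,-1.5],[-0.4,0,-1.6]],"turn":[[0,0,0],[0,0,0],[0,0,0],[0,0,0],[0,0,0]],"gripper":[1,1,1,1,1]}'
```

```text
clock: 3.8
position: [0.5876, 0.0802, 0.1504]
tool_rot: [-3.141, 0.0, 0.103]
force: [-0.8, 0.3, 0.5]
grip_width: -0.0002
finger_force: 0.6
clock: 4.3
position: [0.5839, 0.0801, 0.1351]
tool_rot: [-3.142, 0.0, 0.103]
force: [-1.4, -0.6, 0.9]
grip_width: 0.0002
finger_force: 0.6
```

```bash
python3 -m crank '{"travel":[[0,0,-0.1],[0,0,-0.15],[0,0,-0.15],[0,0,-0.15],[0,0,-0.15]],"turn":[[0,0,0],[0,0,0],[0,0,0],[0,0,0],[0,0,0]],"gripper":[1,1,1,1,1]}' | grep -E "pos|force: \["
python3 -m crank '{"travel":[[0,0,-0.04],[0,0,-0.04],[0,0,-0.04],[0,0,-0.04],[0,0,-0.04]],"turn":[[0,0,0],[0,0,0],[0,0,0],[0,0,0],[0,0,0]],"gripper":[1,1,1,1,1]}'| grep -E "pos|force: \["
```

```text
position: [0.584, 0.0802, 0.1338]
force: [-0.2, 0.1, 1.0]
position: [0.584, 0.0801, 0.1334]
force: [-0.1, -0.6, -0.0]
```

```bash
python3 -m crank '{"travel":[[0,0,-0.04],[0,0,-0.06],[0,0,-0.06],[0,0,-0.06],[0,0,-0.06]],"turn":[[0,0,0],[0,0,0],[0,0,0],[0,0,0],[0,0,0]],"gripper":[1,1,1,1,1]}' | grep -E "pos|force: \["
python3 -m crank '{"travel":[[0,0,-0.03],[0,0,-0.03],[0,0,-0.03],[0,0,-0.03],[0,0,-0.03]],"turn":[[0,0,0],[0,0,0],[0,0,0],[0,0,0],[0,0,0]],"gripper":[1,1,1,1,1]}'| grep -E "pos|force: \["
```

```text
position: [0.5839, 0.0802, 0.1328]
force: [0.3, -0.1, 0.8]
position: [0.5839, 0.0801, 0.1325]
force: [-0.1, 0.5, 0.1]
```

```bash
python3 -m crank '{"travel":[[0,0,-0.03],[0,0,-0.03],[0,0,-0.03],[0,0,-0.03],[0,0,-0.03]],"turn":[[0,0,0],[0,0,0],[0,0,0],[0,0,0],[0,0,0]],"gripper":[1,1,1,1,1]}'| grep -E "pos|force: \["
```

```text
position: [0.584, 0.0801, 0.1322]
force: [0.0, -0.2, 1.0]
```

```bash
python3 -m crank '{"travel":[[0,0,-0.03],[0,0,-0.03],[0,0,-0.03],[0,0,-0.03],[0,0,-0.03]],"turn":[[0,0,0],[0,0,0],[0,0,0],[0,0,0],[0,0,0]],"gripper":[1,1,1,1,1]}' | grep -E "pos|force: \["
python3 -m crank '{"travel":[[0,0,-0.02],[0,0,-0.02],[0,0,-0.02],[0,0,-0.02],[0,0,-0.02]],"turn":[[0,0,0],[0,0,0],[0,0,0],[0,0,0],[0,0,0]],"gripper":[1,1,1,1,1]}'| grep -E "pos|force: \["
```

```text
position: [0.584, 0.0801, 0.1319]
force: [-0.6, -0.5, 0.1]
position: [0.584, 0.0801, 0.1317]
force: [0.1, 0.5, 0.7]
```

```bash
python3 -m crank '{"travel":[[0,0,-0.03],[0,0,-0.03],[0,0,-0.03],[0,0,-0.03],[0,0,-0.03]],"turn":[[0,0,0],[0,0,0],[0,0,0],[0,0,0],[0,0,0]],"gripper":[1,1,1,1,1]}'| grep -E "pos|force: \["
```

```text
position: [0.584, 0.0801, 0.1314]
force: [0.7, 0.3, 0.6]
```

```bash
python3 -m crank '{"travel":[[0,0,-0.03],[0,0,-0.03],[0,0,-0.03],[0,0,-0.03],[0,0,-0.03]],"turn":[[0,0,0],[0,0,0],[0,0,0],[0,0,0],[0,0,0]],"gripper":[1,1,1,1,1]}' | grep -E "pos|force: \["
python3 -m crank '{"travel":[[0,0,-0.02],[0,0,-0.02],[0,0,-0.02],[0,0,-0.02],[0,0,-0.02]],"turn":[[0,0,0],[0,0,0],[0,0,0],[0,0,0],[0,0,0]],"gripper":[1,1,1,1,1]}'| grep -E "pos|force: \["
```

```text
position: [0.584, 0.0801, 0.1311]
force: [-0.6, 0.1, 0.5]
position: [0.5839, 0.0801, 0.1309]
force: [-0.4, -0.0, 0.6]
```

```bash
python3 -m crank '{"travel":[[0,0,-0.03],[0,0,-0.03],[0,0,-0.03],[0,0,-0.03],[0,0,-0.03]],"turn":[[0,0,0],[0,0,0],[0,0,0],[0,0,0],[0,0,0]],"gripper":[1,1,1,1,1]}'| grep -E "pos|force: \["
```

```text
position: [0.584, 0.0801, 0.1306]
force: [1.1, -0.2, 0.0]
```

```bash
python3 -m crank '{"travel":[[0,0,-0.03],[0,0,-0.03],[0,0,-0.03],[0,0,-0.03],[0,0,-0.03]],"turn":[[0,0,0],[0,0,0],[0,0,0],[0,0,0],[0,0,0]],"gripper":[1,1,1,1,1]}' | grep -E "pos|force: \["
python3 - <<'E'
from h import *
grab('scene','s3');grab('wrist','w3')
b=cv2.resize(cv2.imread('pics/s3.png')[180:310,220:370],None,fx=3.4,fy=3.4,interpolation=cv2.INTER_CUBIC)
a=cv2.resize(cv2.imread('pics/w3.png')[180:420,150:430],(280,240))
c=np.zeros((442,790,3),np.uint8);c[:,:510]=b;c[:240,510:]=a;cv2.imwrite('pics/z3.png',c)
E
```

```text
position: [0.584, 0.0801, 0.1303]
force: [0.2, 0.1, -0.7]
```

View pics/z3.png

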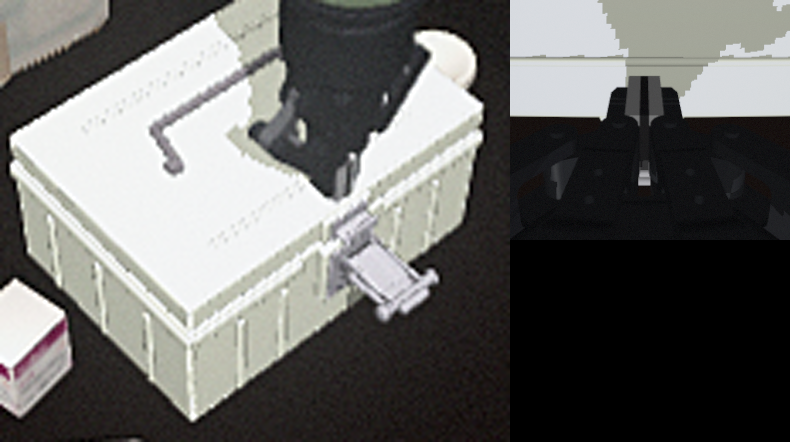

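The lid is almost down, with the fingertip near its front edge. The latch is level, with bar heads at z3 (385,312) and (432,278). I'll keep feeling downwards.

```bash
python3 -m crank '{"travel":[[0,0,-0.03],[0,0,-0.03],[0,0,-0.03],[0,0,-0.03],[0,0,-0.03]],"turn":[[0,0,0],[0,0,0],[0,0,0],[0,0,0],[0,0,0]],"gripper":[1,1,1,1,1]}' | grep -E "pos|force: \["
python3 -m crank '{"travel":[[0,0,-0.02],[0,0,-0.02],[0,0,-0.02],[0,0,-0.02],[0,0,-0.02]],"turn":[[0,0,0],[0,0,0],[0,0,0],[0,0,0],[0,0,0]],"gripper":[1,1,1,1,1]}'| grep -E "pos|force: \["
```

```text
position: [0.584, 0.0801, 0.13]
force: [0.0, -0.8, -0.1]
position: [0.5839, 0.0801, 0.1298]
force: [-0.5, -0.7, 1.1]
```

```bash
python3 -m crank '{"travel":[[0,0,-0.03],[0,0,-0.03],[0,0,-0.03],[0,0,-0.03],[0,0,-0.03]],"turn":[[0,0,0],[0,0,0],[0,0,0],[0,0,0],[0,0,0]],"gripper":[1,1,1,1,1]}'| grep -E "pos|force: \["
```

```text
position: [0.584, 0.0801, 0.1295]
force: [0.2, 0.5, 0.6]
```

```bash
python3 -m crank '{"travel":[[0,0,-0.03],[0,0,-0.03],[0,0,-0.03],[0,0,-0.03],[0,0,-0.03]],"turn":[[0,0,0],[0,0,0],[0,0,0],[0,0,0],[0,0,0]],"gripper":[1,1,1,1,1]}'| grep -E "pos|force: \["
```

```text
position: [0.584, 0.0801, 0.1292]
force: [0.3, -0.9, 0.7]
```

```bash
python3 -m crank '{"travel":[[0,0,-0.03],[0,0,-0.03],[0,0,-0.03],[0,0,-0.03],[0,0,-0.03]],"turn":[[0,0,0],[0,0,0],[0,0,0],[0,0,0],[0,0,0]],"gripper":[1,1,1,1,1]}'| grep -E "pos|force: \["
```

```text
position: [0.5839, 0.0801, 0.1289]
force: [-0.3, 0.4, 1.1]
```

```bash
python3 -m crank '{"travel":[[0,0,-0.03],[0,0,-0.03],[0,0,-0.03],[0,0,-0.03],[0,0,-0.03]],"turn":[[0,0,0],[0,0,0],[0,0,0],[0,0,0],[0,0,0]],"gripper":[1,1,1,1,1]}'| grep -E "pos|force: \["
```

```text
position: [0.5839, 0.0801, 0.1287]
force: [-1.8, 0.1, 4.7]
```

```bash
python3 -m crank '{"travel":[[0,0,-0.03],[0,0,-0.03],[0,0,-0.03],[0,0,-0.03],[0,0,-0.03]],"turn":[[0,0,0],[0,0,0],[0,0,0],[0,0,0],[0,0,0]],"gripper":[1,1,1,1,1]}'| grep -E "pos|force: \["
```

```text
position: [0.5839, 0.0801, 0.1286]
force: [-3.9, -0.3, 8.6]
```

```bash
python3 -m crank '{"travel":[[0,0,0],[0,0,0],[0,0,0],[0,0,0],[0,0,0]],"turn":[[0,0,0],[0,0,0],[0,0,0],[0,0,0],[0,0,0]],"gripper":[1,1,1,1,1]}'| grep -E "pos|force: \["
python3 -m crank '{"travel":[[0,0,1.5],[0,0,4],[-2.5,0,6.5],[-5.5,-0.3,6.5],[-7.8,-0.7,6.5]],"turn":[[0,0,0],[0,0,0],[0,0,0],[0,0,0],[0,0,0]],"gripper":[1,1,1,0.5,0]}'| grep -E "pos|force: \["
python3 -m crank '{"travel":[[0,0,0],[0,0,0],[0,0,0],[0,0,0],[0,0,0]],"turn":[[0,0,0],[0,0,0],[0,0,0],[0,0,0],[0,0,0]],"gripper":[0,0,0,0,0]}'
python3 - <<'E'
from h import *
grab('wrist','w4');grab('top','t4');grab('scene','s4')
a=cv2.imread('pics/w4.png');cv2.imwrite('pics/z4.png',a)
b=cv2.resize(cv2.imread('pics/s4.png')[180:310,250:370],None,fx=3,fy=3,interpolation=cv2.INTER_CUBIC)
c=np.zeros((420,800,3),np.uint8);c[:,:440]=a[:,60:500];c[:390,440:]=b;cv2.imwrite('pics/z4.png',c)
E
```

```text
position: [0.5839, 0.0801, 0.1286]
force: [-3.7, -0.7, 8.1]
position: [0.505, 0.0733, 0.1947]
force: [0.3, -1.3, -0.1]
clock: 15.4
position: [0.5063, 0.0732, 0.1931]
tool_rot: [-3.141, 0.0, 0.103]
force: [0.6, -0.8, 0.8]
grip_width: 0.0854
finger_force: 0.0
```

View pics/z4.png

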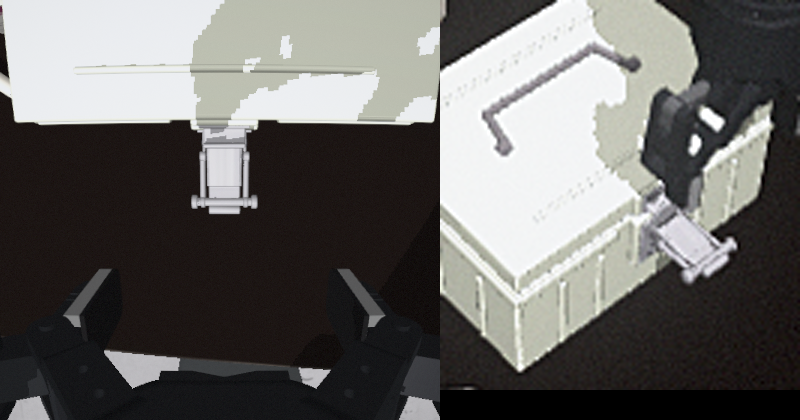

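The wrist view shows the bar heads at w4 (255,202) and (314,201). In the scene view they are at (332.3,271.3) and (347,261.3).

Run:
```python
from h import *
yaw=.103;X=np.array([np.cos(yaw),np.sin(yaw)]);Y=np.array([-X[1],X[0]])
for z in(.094,.098,.102):
    p=onz('w4',[(252,202),(317,201)],z);print(z,p.mean(0),np.linalg.norm(p[0]-p[1]),p.mean(0)[:2]@X-.663,p.mean(0)[:2]@Y)
m=tri('w4',(284.5,201.5),'scene0',(339.8,266.4));print(m,m[:2]@X-.663,m[:2]@Y)
m=tri('w4',(255,202),'s4',(332.3,271.3));print(m);m=tri('w4',(314,201),'s4',(347,261.3));print(m)
# lid front edge from wrist, lever plate/keeper
p=onz('w4',[(77,122),(495,123),(286,124)],.129);print(p,p[:,:2]@X-.663,p[:,:2]@Y)
for l in(1.3,1.4,1.5,1.6):print(l,bar(l,3.0),end(l))
print(proj('w4',np.r_[m[:2],.0]))
```

```text
0.094 [0.51486456 0.07404371 0.094     ] 0.04598151450208576 -0.14325109937236624 0.020713963961998642
0.098 [0.51587104 0.07415744 0.098     ] 0.04521703207224355 -0.1422382654396669 0.02072360261418841
0.102 [0.51687751 0.07427116 0.102     ] 0.044452549642401334 -0.14122543150696776 0.020733241266378176
[0.51417032 0.07316755 0.09365435] -0.1440317490221371 0.019913828742610766
[0.51237423 0.0941817  0.09552824]
[0.51629543 0.05204487 0.09236089]
[[ 0.55921773  0.20126539  0.129     ]
 [ 0.58410595 -0.04329442  0.129     ]
 [ 0.56918061  0.07891835  0.129     ]] [-0.08605232 -0.08644115 -0.08872171] [ 0.14270108 -0.10312156  0.0199781 ]
1.3 [-147.27103684   93.16609051] [-152.99615202   92.89858905]
1.4 [-147.09818888   97.28798728] [-152.82140792   97.59338003]
1.5 [-146.51470141  101.37203574] [-152.17883979  102.2472713 ]
1.6 [-145.52640444  105.37742942] [-151.07486796  106.81376274]
[[307.08186473 178.45730995]]
```

```bash
python3 -m crank '{"travel":[[0.1,0,-3],[0.2,0,-6],[0.25,0,-8.5],[0.25,0,-10],[0.25,0,-11]],"turn":[[0,0,0],[0,0,0],[0,0,0],[0,0,0],[0,0,0]],"gripper":[0.1,0.2,0.3,0.35,0.35]}' 20
python3 -m crank '{"travel":[[0,0,0],[0,0,0],[0,0,0],[0,0,0],[0,0,0]],"turn":[[0,0,0],[0,0,0],[0,0,0],[0,0,0],[0,0,0]],"gripper":[0.35,0.35,0.35,0.35,0.35]}'
python3 - <<'E'
from h import *
a=grab('wrist','w5');a=cv2.imread('pics/w5.png');grab('scene','s5')
b=cv2.resize(cv2.imread('pics/s5.png')[210:310,290:380],None,fx=4,fy=4,interpolation=cv2.INTER_CUBIC)
c=np.zeros((420,800,3),np.uint8);c[:,:440]=a[:,60:500];c[:400,440:]=b;cv2.imwrite('pics/z5.png',c)
E
```

```text
clock: 16.05
position: [0.508, 0.0731, 0.082]
tool_rot: [3.142, 0.001, 0.103]
force: [0.7, -0.4, -0.4]
grip_width: 0.0552
finger_force: 0.0
clock: 16.55
position: [0.5087, 0.0731, 0.0838]
tool_rot: [-3.142, -0.001, 0.103]
force: [-0.6, -0.1, -0.1]
grip_width: 0.0556
finger_force: 0.0
```

View pics/z5.png

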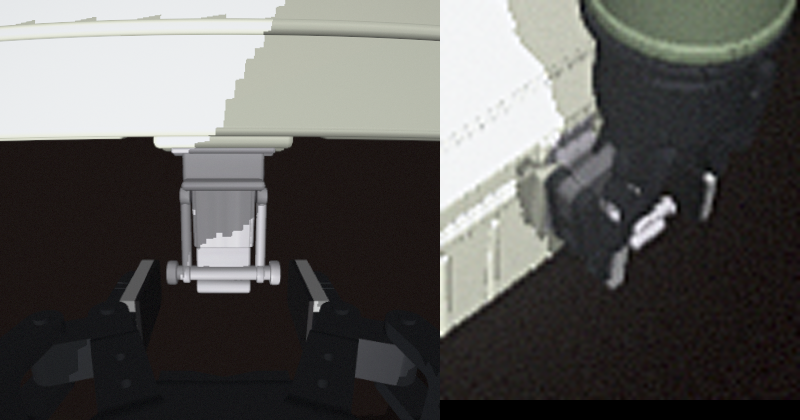

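The bar is at w5 row 272, cols 226-340, centred between the pads (212 and 357). Pad tips are at row 262. I'll check depth and x-offset.

Run:
```python
from h import *
yaw=.103;X=np.array([np.cos(yaw),np.sin(yaw),0]);Y=np.array([-X[1],X[0],0])
T=bot.observe()['position'];print(T@X,T@Y)
for h in(0,4,8,12): print(h,proj('w5',[T+.011*X+s*.0278*Y+[0,0,h/1000] for s in(1,-1)]).round(1).tolist(),proj('w5',[T-.011*X+s*.0278*Y+[0,0,h/1000] for s in(1,-1)]).round(1).tolist())
for z in(.088,.092,.096,.100):
    p=onz('w5',[(226,272.5),(340,272)],z);q=p.mean(0);print(z,np.linalg.norm(p[0]-p[1]),q@X,q@Y,'rel',(q-T)@X)
```

```text
0.5134079059978335 0.020441692567275533
0 [[221.0, 252.3], [348.6, 252.3]] [[223.6, 297.2], [345.9, 297.2]]
4 [[219.4, 255.9], [350.2, 255.9]] [[222.1, 301.7], [347.4, 301.7]]
8 [[217.7, 259.7], [352.0, 259.7]] [[220.6, 306.5], [348.9, 306.4]]
12 [[215.9, 263.7], [353.8, 263.7]] [[219.0, 311.4], [350.6, 311.4]]
0.088 0.04899041813813983 0.5170161239863198 0.021218980934054662 rel 0.003608217988486427
0.092 0.04756331478890678 0.5189369363849163 0.02121091508374484 rel 0.005529030387082952
0.096 0.046136211439673704 0.5208577487835131 0.021202849233435003 rel 0.007449842785679698
0.1 0.04470910809044065 0.5227785611821096 0.021194783383125183 rel 0.009370655184276223
```

```bash
python3 -m crank '{"travel":[[0.2,0.06,-0.3],[0.2,0.06,-0.48],[0.2,0.06,-0.48],[0.2,0.06,-0.48],[0.2,0.06,-0.48]],"turn":[[0,0,0],[0,0,0],[0,0,0],[0,0,0],[0,0,0]],"gripper":[0.35,0.35,0.4,0.44,0.48]}' 20
python3 -m crank '{"travel":[[0,0,0],[0,0,0],[0,0,0],[0,0,0],[0,0,0]],"turn":[[0,0,0],[0,0,0],[0,0,0],[0,0,0],[0,0,0]],"gripper":[0.52,0.56,0.6,0.6,0.6]}'
python3 - <<'E'
from h import *
a=grab('wrist','w6');a=cv2.imread('pics/w6.png')
from h import *
g=cv2.cvtColor(a,cv2.COLOR_BGR2GRAY); print(g[255:292:3,225:345:6])
E
```

```text
clock: 17.15
position: [0.5104, 0.0736, 0.0785]
tool_rot: [3.141, 0.0, 0.103]
force: [-0.8, -1.1, 0.4]
grip_width: 0.0456
finger_force: 20.5
clock: 17.65
position: [0.5104, 0.0737, 0.0785]
tool_rot: [3.142, 0.0, 0.103]
force: [-1.0, -0.8, 0.4]
grip_width: 0.045
finger_force: 20.5
[[ 21  24  24 132 120  92 128 129 211 214 209 215 218 205 204  22 213  86
   22  27]
 [ 65  20  24 128 119  25 141 211 212 211 211 210 208 208 209  22 215  83
   24  17]
 [ 66  16  26 128 122  24 140 210 210 210 209 209 208 208 207  21 217  75
   19  20]
 [ 18  14  22 128 123  25 213 213 213 212 211 211 210 211 210  25 218  70
   22  15]
 [ 18  17  23 127 122  24 214 215 214 213 213 212 212 211 211  22 219  67
   23  13]
 [ 20  82  38 126 124  23 213 213 213 213 213 213 211 210 209  23 220  60
   72  71]
 [ 18 116  64 125 124  26 215 213 214 212 213 211 210 209 208  20 221  54
  113 114]
 [ 16 133 110 119 108 108 121 122 147 146 147 146 145 121 142 109 129 108
  126 141]
 [ 26 144 134 132 115 144 144 143 143 142 142 143 142 144 141 143 161 140
  132 167]
 [ 48 145 149 138 121 190 189 190 191 190 191 191 191 190 192 192 187 186
  147 185]
 [ 45 145 138 135 118 215 213 212 211 209 209 209 208 206 207 206 211 199
  128 199]
 [ 33 140 113 122 111 195 193 195 195 194 196 195 193 194 194 193 208 189
  154 208]
 [ 16 124  55  73 147  25 153 152 149 147 146 141 139 137 136  24 181  24
  166 204]]
```

The bar is pinched: 45 mm opening, 20 N, with low side force. Now I'll swing it up along the arc.

```bash
python3 -m crank '{"travel":[[0.11,0.01,0.65],[0.31,0.03,1.23],[0.6,0.06,1.77],[0.95,0.1,2.26],[1.37,0.14,2.68]],"turn":[[0,0,0],[0,0,0],[0,0,0],[0,0,0],[0,0,0]],"gripper":[0.6,0.6,0.6,0.6,0.6]}' |grep -vE clock
python3 -m crank '{"travel":[[0,0,0],[0,0,0],[0,0,0],[0,0,0],[0,0,0]],"turn":[[0,0,0],[0,0,0],[0,0,0],[0,0,0],[0,0,0]],"gripper":[0.6,0.6,0.6,0.6,0.6]}'
```

```text
position: [0.5246, 0.0751, 0.1059]
tool_rot: [-3.142, -0.0, 0.103]
force: [2.3, -1.0, -4.0]
grip_width: 0.045
finger_force: 21.0
clock: 18.7
position: [0.5239, 0.0751, 0.1052]
tool_rot: [3.142, 0.0, 0.103]
force: [-0.5, -1.5, 0.7]
grip_width: 0.045
finger_force: 21.3
```

```bash
python3 -m crank '{"travel":[[0.48,0.05,0.35],[0.93,0.1,0.57],[1.38,0.14,0.73],[1.86,0.19,0.82],[2.1,0.22,0.85]],"turn":[[0,0,0],[0,0,0],[0,0,0],[0,0,0],[0,0,0]],"gripper":[0.6,0.6,0.6,0.6,0.6]}' |grep -vE clock
python3 - <<'E'
from h import *
a=grab('wrist','w7');a=cv2.imread('pics/w7.png');grab('scene','s7')
b=cv2.resize(cv2.imread('pics/s7.png')[210:310,290:380],None,fx=4,fy=4,interpolation=cv2.INTER_CUBIC)
c=np.zeros((420,800,3),np.uint8);c[:,:440]=a[:,60:500];c[:400,440:]=b;cv2.imwrite('pics/z7.png',c)
E
```

```text
position: [0.5456, 0.0773, 0.1138]
tool_rot: [-3.142, -0.0, 0.103]
force: [-0.1, -1.6, -3.0]
grip_width: 0.0448
finger_force: 21.1
```

View pics/z7.png

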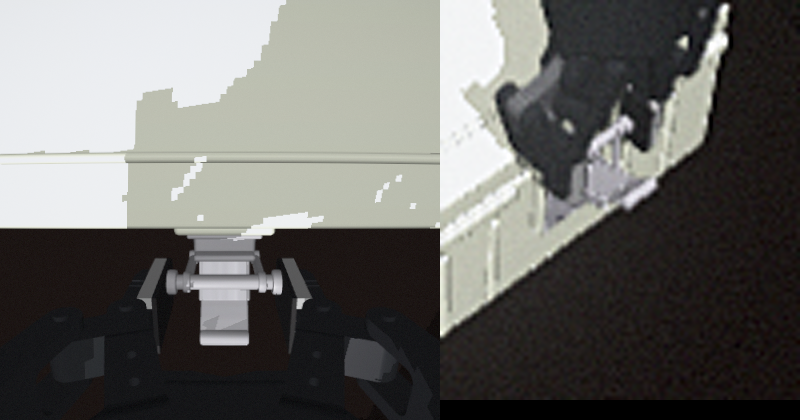

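The bar is at w7 row 282, cols 226-342. The keeper lip or channel is at about rows 250-262, cols 250-318. The lid edge is at row 229. I'll work out the geometry.

Run:
```python
from h import *
yaw=.103;X=np.array([np.cos(yaw),np.sin(yaw),0]);Y=np.array([-X[1],X[0],0])
T=bot.observe()['position'];print('T',T@X,T@Y,T[2])
for z in(.127,.131,.135):
    p=onz('w7',[(226,282),(342,282)],z);q=p.mean(0);print(z,np.linalg.norm(p[0]-p[1]),'bar x',q@X,q@Y,'rel',(q-T)@X)
for z in(.1215,.115): print(z,[(r,round(float(onz('w7',[(284,r)],z)[0]@X),4)) for r in(230,237,250,254,258,262)])
print('lid edge',onz('w7',[(284,229)],.1285)[0]@X)
a=cv2.imread('pics/w7.png',0);print(a[225:270,[255,262,270,284,300,310]].tolist())
```

```text
T 0.550511440952981 0.0208057419283686 0.1137561974324227
0.127 0.04702657440083632 bar x 0.5541463201669086 0.021172516235326344 rel 0.003634879213927576
0.131 0.04556011411833769 bar x 0.5562067536188993 0.02117743094765668 rel 0.005695312665918273
0.135 0.044093653835839075 bar x 0.5582671870708902 0.021182345659987004 rel 0.007755746117909082
0.1215 [(230, 0.5746), (237, 0.5716), (250, 0.5659), (254, 0.5641), (258, 0.5624), (262, 0.5606)]
0.115 [(230, 0.5723), (237, 0.5692), (250, 0.5633), (254, 0.5614), (258, 0.5596), (262, 0.5577)]
lid edge 0.5773479223191702
[[186, 186, 187, 185, 186, 186], [171, 171, 171, 171, 173, 172], [152, 152, 151, 152, 151, 153], [156, 156, 158, 156, 156, 180], [198, 197, 199, 198, 198, 239], [190, 190, 191, 193, 190, 238], [185, 185, 185, 186, 184, 239], [178, 178, 178, 178, 179, 238], [161, 162, 161, 162, 162, 239], [143, 142, 144, 144, 143, 234], [136, 135, 136, 139, 139, 206], [147, 149, 150, 152, 165, 202], [137, 138, 139, 140, 212, 211], [116, 118, 117, 123, 200, 192], [114, 133, 132, 149, 196, 147], [121, 143, 143, 143, 144, 142], [121, 143, 142,
[... 169 characters left out ...]
, 140], [118, 144, 143, 141, 143, 141], [116, 142, 142, 142, 141, 140], [116, 141, 140, 140, 140, 140], [112, 133, 131, 133, 133, 132], [99, 97, 99, 97, 95, 96], [88, 92, 92, 93, 91, 92], [88, 92, 93, 94, 93, 92], [86, 96, 97, 96, 96, 96], [96, 109, 108, 110, 111, 114], [122, 127, 131, 133, 136, 138], [130, 139, 141, 143, 144, 146], [131, 143, 145, 146, 145, 147], [125, 134, 136, 135, 135, 134], [107, 119, 122, 122, 120, 113], [85, 139, 143, 144, 144, 80], [80, 180, 195, 192, 191, 44], [80, 179, 195, 191, 192, 33], [77, 181, 196, 190, 192, 33], [68, 182, 194, 191, 192, 32], [61, 182, 195, 191, 191, 32], [56, 182, 195, 192, 192, 30], [51, 182, 195, 192, 193, 33], [43, 181, 194, 192, 193, 33]]
```

```bash
python3 -m crank '{"travel":[[0.4,0.04,0],[0.8,0.08,-0.05],[1.15,0.12,-0.1],[1.24,0.13,-0.3],[1.24,0.13,-0.5]],"turn":[[0,0,0],[0,0,0],[0,0,0],[0,0,0],[0,0,0]],"gripper":[0.6,0.6,0.6,0.6,0.6]}' |grep -vE clock
python3 - <<'E'
from h import *
a=grab('wrist','w8');a=cv2.imread('pics/w8.png')
cv2.imwrite('pics/z8.png',cv2.resize(a[190:390,200:370],None,fx=3,fy=3,interpolation=cv2.INTER_CUBIC))
E
```

```text
position: [0.5581, 0.0786, 0.1089]
tool_rot: [-3.142, -0.001, 0.103]
force: [0.9, -1.7, 2.6]
grip_width: 0.045
finger_force: 21.3
```

View pics/z8.png

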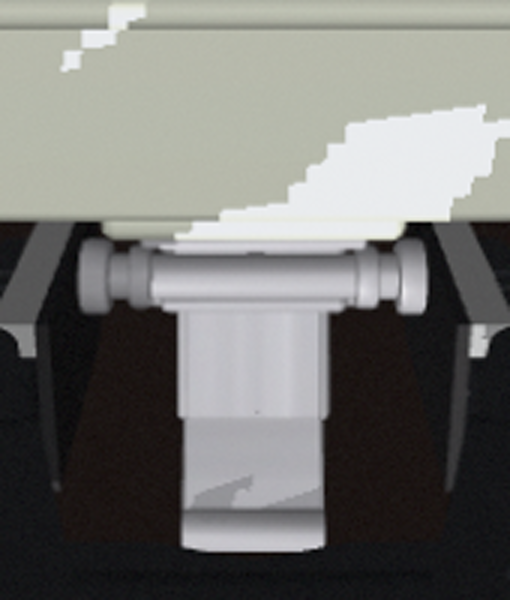

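The bar (z8 row 280) lies between the back plate (row 243) and the lip (row 305). I'll lower it.

```bash
python3 -m crank '{"travel":[[0,0,-0.1],[0,0,-0.2],[0,0,-0.3],[0,0,-0.4],[0,0,-0.4]],"turn":[[0,0,0],[0,0,0],[0,0,0],[0,0,0],[0,0,0]],"gripper":[0.6,0.6,0.6,0.6,0.6]}' |grep -E "pos|force"
```

```text
position: [0.5574, 0.0786, 0.1047]
force: [1.0, -1.7, 1.2]
finger_force: 21.3
```

```bash
python3 -m crank '{"travel":[[0,0,-0.05],[0,0,-0.1],[0,0,-0.15],[0,0,-0.2],[0,0,-0.2]],"turn":[[0,0,0],[0,0,0],[0,0,0],[0,0,0],[0,0,0]],"gripper":[0.6,0.6,0.6,0.6,0.6]}' |grep -E "pos|force"
```

```text
position: [0.5576, 0.0786, 0.1028]
force: [1.1, -3.2, 2.3]
finger_force: 21.4
```

```bash
python3 -m crank '{"travel":[[0,0,-0.05],[0,0,-0.1],[0,0,-0.1],[0,0,-0.1],[0,0,-0.1]],"turn":[[0,0,0],[0,0,0],[0,0,0],[0,0,0],[0,0,0]],"gripper":[0.6,0.6,0.6,0.6,0.6]}' |grep -E "pos|force"
```

```text
position: [0.5577, 0.0786, 0.1023]
force: [-1.7, -3.4, 11.8]
finger_force: 21.9
```

```bash
python3 -m crank '{"travel":[[0,0,0.07],[0,0,0.07],[0,0,0.07],[0,0,0.07],[0,0,0.07]],"turn":[[0,0,0],[0,0,0],[0,0,0],[0,0,0],[0,0,0]],"gripper":[0.6,0.6,0.4,0.25,0.2]}' |grep -E "pos|force|width"
python3 -m crank '{"travel":[[0,0,0],[0,0,1],[0,0,3],[0,0,5],[-2,0,6]],"turn":[[0,0,0],[0,0,0],[0,0,0],[0,0,0],[0,0,0]],"gripper":[0.1,0.1,0.1,0.1,0.1]}' |grep -E "pos|force|width"
python3 -m crank '{"travel":[[-2,0,0],[-4,-0.5,0],[-6,-0.8,0],[-6.5,-0.8,0],[-6.5,-0.8,0]],"turn":[[0,0,0],[0,0,0],[0,0,0],[0,0,0],[0,0,0]],"gripper":[0.5,1,1,1,1]}' |grep -E "pos|force|width"
python3 - <<'E'
from h import *
a=grab('wrist','w9');a=cv2.imread('pics/w9.png');grab('scene','s9')
b=cv2.resize(cv2.imread('pics/s9.png')[210:310,290:380],None,fx=4,fy=4,interpolation=cv2.INTER_CUBIC)
c=np.zeros((420,800,3),np.uint8);c[:,:440]=cv2.resize(a[60:270,170:390],None,fx=2,fy=2,interpolation=cv2.INTER_CUBIC);c[:400,440:]=b;cv2.imwrite('pics/z9.png',c)
E
```

```text
position: [0.5574, 0.0789, 0.1023]
force: [0.0, -0.4, -0.3]
grip_width: 0.0681
finger_force: 0.0
position: [0.5394, 0.0789, 0.1646]
force: [-0.2, 1.1, -0.2]
grip_width: 0.0772
finger_force: 0.0
position: [0.4726, 0.0707, 0.1632]
force: [1.1, -0.7, 0.4]
grip_width: 0.0037
finger_force: 0.0
```

View pics/z9.png

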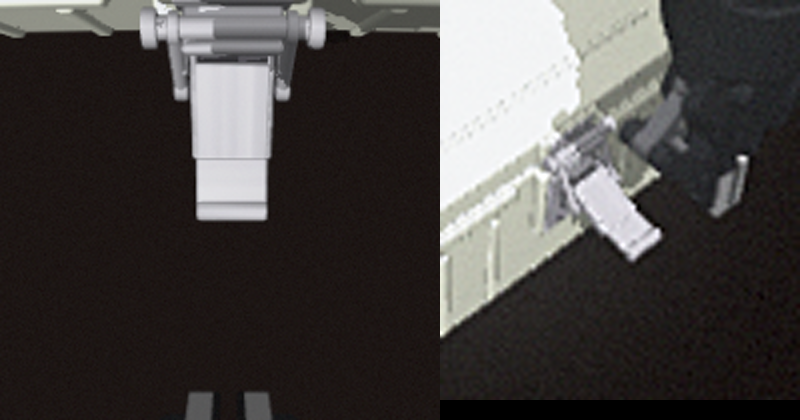

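The bar lies in the keeper behind the lip (z9, bar row 30 and lip row 45 at left). The lever end is at w9 (286,166). That view was one past the picture limit, so I'll use only numbers from here. Next I'll plan the lever arc.

```bash
cat >> h.py <<'E'
yaw=.103;X=np.array([np.cos(yaw),np.sin(yaw),0]);Y=np.array([-X[1],X[0],0])
def wld(c,ox=.6675,y=.021): return X*(ox+c[0]/1000)+Y*y+np.array([0,0,c[1]/1000])
E
python3 - <<'E'
from h import *
for l in(1.0,1.1,1.2,1.3,1.4,1.5): print(l,end(l),proj('w9',wld(end(l,49))))
print(bot.observe()['position'],bot.observe()['qpos'])
A=np.interp
for l in(1.3,1.2,1.0,.8,.6,.4,.2,.1,0,-.05):
    al=np.radians(np.interp(l,[0,1.2],[60,22]));d=np.array([np.sin(al),-np.cos(al)]);print(l,round(np.degrees(al)),wld(end(l)-3.5*d).round(4))
E
```

```text
1.0 [-150.71940979   79.03713762] [[285.61283633 163.83112681]]
1.1 [-151.93987597   83.57388316] [[285.64948221 166.88078315]]
1.2 [-152.7013261    88.20980718] [[285.68997052 169.311605  ]]
1.3 [-152.99615202   92.89858905] [[285.73424936 171.06620813]]
1.4 [-152.82140792   97.59338003] [[285.78222112 172.08509326]]
1.5 [-152.17883979  102.2472713 ] [[285.83373001 172.3076481 ]]
[0.47343202 0.07086975 0.16287436] [-0.06065754  0.39846826 -0.26813029  2.03348119  0.15515751  0.7274919
 -1.89270003]
1.3 22 [0.5083 0.0737 0.0961]
1.2 22 [0.5086 0.0737 0.0915]
1.0 28 [0.5102 0.0739 0.0821]
0.8 35 [0.5136 0.0742 0.0733]
0.6 41 [0.5187 0.0747 0.0654]
0.4 47 [0.5252 0.0754 0.0587]
0.2 54 [0.5329 0.0762 0.0534]
0.1 57 [0.5371 0.0766 0.0514]
0 60 [0.5414 0.0771 0.0498]
-0.05 60 [0.5437 0.0773 0.0493]
```

```bash
python3 -m crank '{"travel":[[0.6,0.1,-1],[1.2,0.1,-2],[1.9,0.2,-3],[2.5,0.2,-4.2],[3.2,0.27,-5.3]],"turn":[[0.5,-5,0],[1,-10,0],[1.6,-15,0],[2.1,-20,0],[2.6,-24.9,0]],"gripper":[1,1,1,1,1]}' 
python3 -m crank '{"travel":[[0,0,0],[0,0,-0.5],[0,0,-0.5],[0,0,-0.5],[0,0,-0.5]],"turn":[[0.5,-4,0],[0.5,-5,0],[0.5,-5,0],[0.5,-5,0],[0.5,-5,0]],"gripper":[1,1,1,1,1]}' 
python3 -c "
from h import *
print(bot.observe()['qpos'],bot.observe()['force'])"
```

```text
clock: 23.45
position: [0.5152, 0.0725, 0.1374]
tool_rot: [3.141, -0.385, 0.108]
force: [0.4, -1.8, 0.7]
grip_width: 0.0001
finger_force: 0.0
clock: 23.95
position: [0.525, 0.0709, 0.1597]
tool_rot: [3.14, -0.429, 0.11]
force: [-0.6, 0.1, 0.3]
grip_width: -0.0001
finger_force: 0.0
[-0.2062073   0.33749399 -0.10631466  2.26824125  0.79063074  0.16174864
 -2.51949883] [-0.57498859  0.09196522  0.31010425]
```

```bash
cat >> h.py <<'E'
def tcp(l,o,al=17,r=41):
    a=np.radians(al);e=np.array([np.cos(a),np.sin(a)]);w=np.array([-np.sin(l),-np.cos(l)]);n=np.array([-np.cos(l),np.sin(l)])
    return wld(P+r*w+o*n-11*e)
E
python3 - <<'E'
from h import *
for l,o in((1.2,30),(1.2,18),(1.2,15.5),(1.1,15),(1,14.5),(.9,13.7),(.8,13),(.7,12.2),(.6,11.5),(.5,10.7),(.4,10),(.3,10),(.2,9.8),(.1,9.5),(0,9.5),(-.05,9.5)): print(l,o,(tcp(l,o)*100).round(2))
E
python3 -m crank '{"travel":[[-1,0.1,-0.5],[-2,0.2,-1],[-3,0.2,-1.5],[-3,0.2,-1.5],[-3,0.2,-1.5]],"turn":[[-0.3,2.6,0],[-0.6,5.2,0],[-0.8,7.6,0],[-0.8,7.6,0],[-0.8,7.6,0]],"gripper":[1,1,1,1,1]}' 
python3 -c "
from h import *
print(bot.observe()['qpos'],bot.observe()['tool_rot'])"
```

```text
1.2 30 [49.71  7.25 10.34]
1.2 18 [50.14  7.29  9.22]
1.2 15.5 [50.23  7.3   8.99]
1.1 15 [50.28  7.31  8.51]
1 14.5 [50.38  7.32  8.03]
0.9 13.7 [50.55  7.34  7.55]
0.8 13 [50.76  7.36  7.1 ]
0.7 12.2 [51.03  7.39  6.68]
0.6 11.5 [51.34  7.42  6.29]
0.5 10.7 [51.7   7.46  5.94]
0.4 10 [52.09  7.5   5.64]
0.3 10 [52.43  7.53  5.41]
0.2 9.8 [52.82  7.57  5.2 ]
0.1 9.5 [53.24  7.61  5.04]
0 9.5 [53.65  7.66  4.93]
-0.05 9.5 [53.85  7.68  4.89]
clock: 24.45
position: [0.4953, 0.0725, 0.1451]
tool_rot: [3.141, -0.298, 0.109]
force: [0.2, 0.3, -0.7]
grip_width: -0.0001
finger_force: 0.0
[-0.02359344  0.36250338 -0.3365794   2.23225693  0.59689826  0.32414611
 -2.3296481 ] [ 3.14108085 -0.29783914  0.10932424]
```

```bash
python3 -m crank '{"travel":[[0.1,0,-1.2],[0.2,0,-2.4],[0.2,0,-3.6],[0.2,0,-4.2],[0.2,0,-4.2]],"turn":[[0,0,0],[0,0,0],[0,0,0],[0,0,0],[0,0,0]],"gripper":[1,1,1,1,1]}' 
python3 -c "
from h import *
print(bot.observe()['qpos'],bot.observe()['tool_rot'])"
```

```text
clock: 24.95
position: [0.4968, 0.0731, 0.1026]
tool_rot: [3.14, -0.297, 0.111]
force: [0.3, 0.4, 0.2]
grip_width: 0.0
finger_force: 0.0
[-0.16796668  0.44424316 -0.16555371  2.26362549  0.72640331  0.19496807
 -2.46473454] [ 3.14034177 -0.29671289  0.11146141]
```

```bash
python3 - <<'E'
from h import *
for l,o in((1.2,20),(1.2,15.5),(1.1,15),(1,14.5),(.9,13.7),(.8,13),(.7,12.2),(.6,11.5),(.5,10.7),(.4,10),(.3,10),(.2,9.8),(.1,9.5),(0,9.5),(-.05,9.5)): print(l,o,(tcp(l,o,12,39)*100).round(2))
E
python3 -m crank '{"travel":[[0.1,0,0],[0.3,0,-0.3],[0.45,0,-0.6],[0.6,0,-0.8],[0.6,0,-0.8]],"turn":[[-0.1,1.2,0],[-0.2,2.4,0],[-0.4,3.6,0],[-0.5,5,0],[-0.5,5,0]],"gripper":[1,1,1,1,1]}' 
python3 -c "
from h import *
print(bot.observe()['qpos'],bot.observe()['tool_rot'])"
```

```text
1.2 20 [50.23  7.3   9.57]
1.2 15.5 [50.39  7.32  9.15]
1.1 15 [50.43  7.32  8.69]
1 14.5 [50.52  7.33  8.23]
0.9 13.7 [50.68  7.35  7.77]
0.8 13 [50.88  7.37  7.34]
0.7 12.2 [51.14  7.4   6.92]
0.6 11.5 [51.43  7.43  6.55]
0.5 10.7 [51.77  7.46  6.21]
0.4 10 [52.14  7.5   5.92]
0.3 10 [52.47  7.53  5.69]
0.2 9.8 [52.84  7.57  5.49]
0.1 9.5 [53.24  7.61  5.34]
0 9.5 [53.62  7.65  5.22]
-0.05 9.5 [53.82  7.67  5.18]
clock: 25.45
position: [0.5039, 0.0728, 0.0956]
tool_rot: [-3.141, -0.21, 0.109]
force: [-0.2, -0.7, 0.4]
grip_width: -0.0002
finger_force: 0.0
[-0.01891642  0.49237211 -0.33460935  2.17418195  0.60628094  0.34649199
 -2.31885224] [-3.14086565 -0.21036988  0.10923616]
```

Now press through the first part of the arc.

```bash
python3 -m crank '{"travel":[[0,0,-0.2],[0,0,-0.4],[0.03,0,-0.7],[0.06,0,-1.0],[0.1,0,-1.3]],"turn":[[0,0,0],[0,0,0],[0,0,0],[0,0,0],[0,0,0]],"gripper":[1,1,1,1,1]}' | grep -E "pos|rot|force: \["
python3 -m crank '{"travel":[[0.1,0,-0.2],[0.2,0,-0.4],[0.3,0.03,-0.6],[0.45,0.04,-0.85],[0.55,0.05,-1.0]],"turn":[[0,0,0],[0,0,0],[0,0,0],[0,0,0],[0,0,0]],"gripper":[1,1,1,1,1]}' | grep -E "pos|rot|force: \["
python3 -c "
from h import *
print(bot.observe()['qpos'])"
```

```text
position: [0.5041, 0.0729, 0.0821]
tool_rot: [-3.141, -0.21, 0.11]
force: [0.8, -0.3, 0.8]
position: [0.5096, 0.0732, 0.072]
tool_rot: [-3.141, -0.209, 0.11]
force: [-1.6, -0.4, 1.9]
[-0.0661203   0.54182098 -0.27453367  2.17279502  0.65477344  0.2932517
 -2.36437861]
```

```bash
python3 -m crank '{"travel":[[0.1,0,-0.15],[0.2,0.03,-0.3],[0.32,0.05,-0.45],[0.45,0.07,-0.6],[0.5,0.08,-0.65]],"turn":[[0,0,0],[0,0,0],[0,0,0],[0,0,0],[0,0,0]],"gripper":[1,1,1,1,1]}' | grep -E "pos|rot|force: \["
```

```text
position: [0.5147, 0.0741, 0.0656]
tool_rot: [-3.141, -0.209, 0.11]
force: [-1.8, -1.4, 2.9]
```

```bash
python3 -m crank '{"travel":[[0.1,0,-0.1],[0.2,0.02,-0.2],[0.3,0.03,-0.31],[0.4,0.04,-0.4],[0.5,0.05,-0.48]],"turn":[[0,0,0],[0,0,0],[0,0,0],[0,0,0],[0,0,0]],"gripper":[1,1,1,1,1]}' | grep -E "pos|rot|force: \["
python3 -c "
from h import *
print(bot.observe()['qpos'])"
```

```text
position: [0.5196, 0.0746, 0.0609]
tool_rot: [-3.141, -0.209, 0.11]
force: [-1.5, -0.1, 0.9]
[-0.07983963  0.57307611 -0.25489159  2.15287614  0.66991966  0.2797401
 -2.37442428]
```

```bash
python3 -m crank '{"travel":[[0.12,0,-0.1],[0.25,0.02,-0.2],[0.38,0.03,-0.3],[0.5,0.05,-0.39],[0.5,0.05,-0.39]],"turn":[[0,0,0],[0,0,0],[0,0,0],[0,0,0],[0,0,0]],"gripper":[1,1,1,1,1]}' | grep -E "pos|rot|force: \["
```

```text
position: [0.5247, 0.0751, 0.057]
tool_rot: [-3.141, -0.21, 0.11]
force: [-0.5, 0.1, 0.3]
```

```bash
python3 -c "
from h import *
grab('scene','s11');grab('wrist','w11');grab('top','t11')
for l in(.1,.2,.3,.4,.5,.6,.8): print(l,proj('w11',wld(end(l,47))).round(1), proj('s11',wld(end(l,47))).round(1))
a=cv2.imread('pics/w11.png',0);print(proj('w11',wld([-99.5,118.5])));print(a[60:330:3,286])
T=bot.observe()['position'];print(T,proj('w11',T))
b=cv2.imread('pics/w9.png',0)
p=proj('w9',wld([-99.5,118.5]))[0];print(p);print(b[int(p[1])-14:int(p[1])+20,286])
p=proj('w11',wld([-99.5,118.5]))[0];print(a[int(p[1])-14:int(p[1])+24,286])
"
```

```text
0.1 [[284.5 237.9]] [[328.7 271.1]]
0.2 [[284.4 247.9]] [[330.1 271.9]]
0.3 [[284.4 257.7]] [[331.5 272.5]]
0.4 [[284.3 267.5]] [[332.9 272.9]]
0.5 [[284.3 277.1]] [[334.2 273.1]]
0.6 [[284.2 286.5]] [[335.4 273.1]]
0.8 [[284.1 304.6]] [[337.5 272.7]]
[[285.75481354 187.92354002]]
[236 237 238 237 237 238 238 237 238 237 238 238 238 238 238 238 238 239
 239 238 238 238 238 239 239 238 239 238 238 238 236 191 238 238 238 235
 149 132  70 155 156 154 149 120 136 144 146 134 117  93 130 146 126  77
 130 150  78  74  73  73  74  73  86  92  91  85  19  20  21  15  20  19
  17  19  20  21  22  19  18  31  30  33  30  29  33  32  32  33  32  31]
[0.52464582 0.07509495 0.05712157] [[284.822903   274.93389064]]
[286.23559502  69.67868088]
[136 127 143 142 119  80  59  57 121 151 153 154 138 130 138 141 145 148
 140 130 119 110  97  81  87 110 132 144 142 128 109  84  61  57]
[ 98  70 133 154 155 156 155 156 156 155 154 154 154 149 117 110 120 129
 134 136 139 141 144 148 150 146 145 138 134 129 124 117 113 103  93  83
 105 130]
```

```bash
python3 -m crank '{"travel":[[0.1,0,-0.06],[0.2,0.02,-0.12],[0.3,0.03,-0.18],[0.37,0.04,-0.21],[0.37,0.04,-0.21]],"turn":[[0,0,0],[0,0,0],[0,0,0],[0,0,0],[0,0,0]],"gripper":[1,1,1,1,1]}' | grep -E "pos|rot|force: \["
```

```text
position: [0.5284, 0.0755, 0.0549]
tool_rot: [-3.141, -0.21, 0.11]
force: [-0.2, 0.5, 0.4]
```

```bash
python3 -m crank '{"travel":[[0.1,0,-0.04],[0.2,0.02,-0.08],[0.3,0.03,-0.12],[0.3,0.03,-0.12],[0.3,0.03,-0.12]],"turn":[[0,0,0],[0,0,0],[0,0,0],[0,0,0],[0,0,0]],"gripper":[1,1,1,1,1]}' | grep -E "pos|rot|force: \["
python3 -c "
from h import *
print(bot.observe()['qpos'])"
```

```text
position: [0.5314, 0.0758, 0.0538]
tool_rot: [-3.141, -0.21, 0.11]
force: [-0.1, 0.3, 0.5]
[-0.07986812  0.59826469 -0.25128752  2.1261862   0.67361675  0.28156713
 -2.37080287]
```

```bash
python3 -m crank '{"travel":[[0.1,0.01,-0.03],[0.2,0.02,-0.06],[0.2,0.02,-0.06],[0.2,0.02,-0.06],[0.2,0.02,-0.06]],"turn":[[0,0,0],[0,0,0],[0,0,0],[0,0,0],[0,0,0]],"gripper":[1,1,1,1,1]}' | grep -E "pos|force: \["
```

```text
position: [0.5332, 0.076, 0.0532]
force: [-0.3, 0.3, 0.3]
```

```bash
python3 -m crank '{"travel":[[0.1,0.01,-0.03],[0.15,0.02,-0.04],[0.15,0.02,-0.04],[0.15,0.02,-0.04],[0.15,0.02,-0.04]],"turn":[[0,0,0],[0,0,0],[0,0,0],[0,0,0],[0,0,0]],"gripper":[1,1,1,1,1]}' | grep -E "pos|force: \["
python3 -c "
from h import *
grab('wrist','w12')
a=cv2.imread('pics/w12.png',0)
for l in(0,.1,.2,.3): print(l,proj('w12',wld(end(l,47))).round(1))
p=proj('w12',wld([-99.5,118.5]))[0];print(p);print(a[150:330:2,286]); print(a[150:330:2,270])"
```

```text
position: [0.5348, 0.0762, 0.0528]
force: [-0.4, -0.1, -0.3]
0 [[284.5 251.1]]
0.1 [[284.4 261.5]]
0.2 [[284.4 271.8]]
0.3 [[284.3 282.2]]
[285.69574397 228.48253525]
[239 238 239 238 238 238 239 239 238 239 239 239 239 238 190 190 191 189
 191 182 164 145 120 200 195 190 183 167 150 127 151 142 117 156 154 153
 152 148  99 119 131 138 144 149 146 137 128 118 100  81 110 137 146 135
 117  81  18  23  18  16  21  19  20  22  20  20  20  24  19  17  20  17
  20  28  32  32  30  32  30  30  28  32  33  33  34  31  32  33  29  34]
[238 239 238 239 239 238 238 239 239 239 238 239 238 239 239 239 239 239
 239 239 164 149 202 199 193 188 183 166 148 125 151 141 113 155 156 155
 153 150 102 122 132 140 142 150 145 137 128 118 100  82 113 138 147 134
 115  85  96  95  96  96  94  95  94  95  96  96  95  96  94  94  96  94
  95  86  23  22  22  23  22  23  23  24  26  22  26  22  20  23  22  20]
```

```bash
python3 -m crank '{"travel":[[0.1,0.01,-0.01],[0.15,0.02,-0.01],[0.15,0.02,-0.01],[0.15,0.02,-0.01],[0.15,0.02,-0.01]],"turn":[[0,0,0],[0,0,0],[0,0,0],[0,0,0],[0,0,0]],"gripper":[1,1,1,1,1]}' | grep -E "pos|force: \["
```

```text
position: [0.5361, 0.0763, 0.0526]
force: [-2.2, -0.2, 1.0]
```

```bash
python3 -m crank '{"travel":[[0.1,0.01,0],[0.1,0.01,0],[0.1,0.01,0],[0.1,0.01,0],[0.1,0.01,0]],"turn":[[0,0,0],[0,0,0],[0,0,0],[0,0,0],[0,0,0]],"gripper":[1,1,1,1,1]}' | grep -E "pos|force: \["
```

```text
position: [0.5364, 0.0763, 0.0524]
force: [-7.7, -0.1, 3.3]
```

```bash
python3 -m crank '{"travel":[[0.1,0.01,0],[0.1,0.01,0],[0.1,0.01,0],[0.1,0.01,0],[0.1,0.01,0]],"turn":[[0,0,0],[0,0,0],[0,0,0],[0,0,0],[0,0,0]],"gripper":[1,1,1,1,1]}' | grep -E "pos|force: \["
```

```text
position: [0.5368, 0.0763, 0.0523]
force: [-13.9, -0.8, 8.2]
```

The hard stop is felt exactly at the predicted home position (x = 0.536). Backing away now.

```bash
python3 -m crank '{"travel":[[-0.5,-0.05,0],[-1.5,-0.15,0],[-4,-0.4,0],[-7,-0.7,0.5],[-9,-0.9,2]],"turn":[[0,0,0],[0,0,0],[0,0,0],[0,0,0],[0,0,0]],"gripper":[1,1,1,1,1]}' | grep -E "clock|pos|force: \["
python3 -m crank '{"travel":[[0,-2,3],[0,-6,6],[0,-11,10],[0,-16,13],[0,-20,14]],"turn":[[-0.3,3,0],[-0.6,6,0],[-0.9,9,0],[-1.2,12,0],[-1.2,12,0]],"gripper":[1,1,1,1,1]}' | grep -E "clock|pos|force: \["
python3 - <<'E'
from h import *
grab('scene','s13');grab('top','t13')
s=cv2.imread('pics/s13.png',0).astype(int);s0=cv2.imread('pics/scene0.png',0).astype(int)
for n,l in(('home',0),('.2',.2),('.5',.5),('1.2',1.2)):print(n,proj('s13',wld(end(l))).round(0),proj('t13',wld(end(l))).round(0))
print('bar',proj('s13',wld(bar(0,0))).round(0),proj('t13',wld(bar(0,0))).round(0))
t=cv2.imread('pics/t13.png',0);print(t[244:290:1,287]);print(s[236:290:2,300:350:2])
# neighbours moved?
t0=cv2.imread('pics/top0.png',0).astype(int)
for n,(x0,x1,y0,y1) in dict(box=(180,213,198,232),tube=(172,222,232,262),cup=(350,385,180,220)).items(): print(n,np.abs(t.astype(int)-t0)[y0:y1,x0:x1].mean())
E
```

```text
clock: 32.15
position: [0.4455, 0.0673, 0.072]
force: [1.1, -0.2, -0.9]
clock: 32.65
position: [0.4513, -0.057, 0.1668]
force: [1.0, -1.3, 0.7]
home [[327. 270.]] [[286. 264.]]
.2 [[330. 272.]] [[287. 268.]]
.5 [[334. 273.]] [[287. 273.]]
1.2 [[340. 270.]] [[288. 281.]]
bar [[324. 247.]] [[285. 257.]]
[217 217 217 216 215 216 216 215 215 210 197 186 171 172 183 174 170 152
 171 156 166 170 102  21  23  29  31  18  25  23  24  24  29  29  25  20
  32  24  22  29  25  22  25  28  20  30]
[[242 244 221 241 219 245 243 242 244 243 242 243 244 241 212 186 182 217
  204 243 192 182 194 180 184]
 [244 237 243 242 244 244 243 242 243 241 243 240 243 241 217 191 244 237
  223 195 188 188 188 190 187]
 [236 234 243 244 242 242 243 241 244 242 245 237 238 198 191 163 206 210
  151 185 189 189 186 194 152]
 [241 243 243 243 241 242 243 242 236 242 246 239 143 136 127 205 182 171
  216 176 186 187 188 221 148]
 [244 243 244 243 242 243 242 244 228 242 254 140 164 190 210 214 153 180
  227 172 186 187 182 221 187]
 [243 243 243 243 243 242 246 193 252 185 134 203 192 193 206 129 192 189
  216 185 
[... 1582 characters left out ...]
  36  36  35]
 [184 222 149 187 189 195  42  36  37  43  43  44  42  40  35  33  32  34
   31  32  39  35  34  34  31]
 [179 221 179 195 121  27  44  38  39  39  37  41  42  37  36  37  36  35
   31  33  36  29  30  32  32]
 [183 218 192  80  34  40  42  46  35  43  44  41  37  37  32  27  39  32
   35  36  37  27  32  31  31]
 [188 224  40  37  42  42  40  40  36  36  35  34  39  35  37  36  37  32
   29  36  32  32  31  21  25]
 [121  26  32  43  40  37  36  41  38  38  39  40  35  34  36  31  32  32
   34  37  31  25  36  27  28]
 [ 31  39  39  38  40  31  43  37  39  38  34  40  28  32  34  31  34  30
   35  31  33  30  26  29  33]]
box 2.732620320855615
tube 14.715333333333334
cup 4.135
```

Run:
```python
from h import *
for f in('top0','t13','w4'):
    a=cv2.imread(f'pics/{f}.png')
    if f=='w4': continue
    r=cv2.cvtColor(a,cv2.COLOR_BGR2HSV)[232:262,172:223]
    for n,m in(('blue',(r[...,0]>100)&(r[...,0]<130)&(r[...,1]>120)&(r[...,2]>70)),('white',(r[...,1]<60)&(r[...,2]>110))):
        y,x=np.nonzero(m);print(f,n,len(x),x.mean()+172,y.mean()+232,x.min()+172,x.max()+172)
for f in('scene0','s13'):
    r=cv2.cvtColor(cv2.imread(f'pics/{f}.png'),cv2.COLOR_BGR2HSV)[300:330,205:275];m=(r[...,2]>110);y,x=np.nonzero(m);print(f,len(x),x.mean(),y.mean())
```

```text
top0 blue 60 180.9 238.3 177 185
top0 white 374 206.14973262032086 245.66042780748663 184 222
t13 blue 61 180.98360655737704 238.27868852459017 177 186
t13 white 275 201.96363636363637 247.98181818181817 184 222
scene0 346 32.861271676300575 13.809248554913294
s13 343 32.85131195335277 13.813411078717202
```

```bash
python3 -c "
from workcell import bot
print(bot.job_done())"
```

```text
the job is handed in; nothing more can be done
None
```

I pressed the lid down until it seated on the gasket (about 8.5 N), set the crossbar behind the keeper's lip, and pressed the lever to its hard stop (about 16 N at the stop); the tube checked unmoved and I saw no sign the cup or carton had shifted. The job is handed in at about 33 s, no verdict was returned, and I viewed 11 pictures against the limit of 10.

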